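# Lay out two overhaul kits from the injection shop's stock

## Robot

A 6-joint arm with a two-finger parallel gripper is mounted at the origin on the work surface. World frame = base frame: x ahead of the robot, y to its left, z up, the work surface at z = 0. Lengths are in m, angles in rad, forces in N, time in s.
With the tool pointing down it reaches from about 0.35 to 0.975 m from the base axis. Payload 17.4 kg.
Tool frame: the origin (TCP) lies on the centre line of the jaws, within the pads' length; the fingertips stand 14 mm ahead of it and the grasp point (between the pads) lies 5 mm behind it (ctrl.tip_reach is the distance from the TCP to the fingertips, in m); z points along the fingers, y is the line along which they close (so a half turn about z gives the same grasp; the last joint's range is limited). The gripper opens to 85 mm and grips with 20 to 120 N. Pads are 22 mm wide; open, the fingers measure 114 mm over their backs; the gripper's body (76 mm by 85 mm) begins 54 mm behind the grasp point. The pads swing forward as they close: fully open they stand 13 mm farther back than shut.
Start: joints at [-1.242, 0.116, 1.442, -0, 1.584, -0.038], TCP at [0.242, -0.63, 0.245] pointing down, gripper open.
Joint ranges: [-2.83, 2.83], [-0.83, 2.19], [0.07, 2.5], [-1.14, 4.28], [0.01, 3], [-2.97, 2.97]. Speed limits (rad/s): [1.89, 1.89, 2.22, 3.14, 3.14, 3.14].

## Interface

Orientations are given as a rotation vector (axis times angle).
In Python, from station import status, vision, order, ctrl gives the robot as it stands.
- The arm moves only by the tool move_arm, never from a script. Its arguments are lists of equal length, an entry for each row: "delta_pos": the shift along the world's x, y, z in mm, a list of three; "turn": the turn about the world's z in rad. In form: {"delta_pos": [[x, y, z], ...], "turn": [turn, ...]}. A call has 1 to 10 rows; each row shifts and turns the commanded pose from where the row before left it; what a row does not reach is not made up. A row lasts 1/10 s, in which the tool goes at most 50 mm and 8.59 degrees, less where a joint would pass 70% of its speed; a pose out of reach is approached as far as the arm can. A call is refused whole if a number of a shift passes 50 or a number of a turn 0.15, either way. A call with a gripper value outside its range is refused whole. "claw" is the opening, from 0 (shut) to 1 (fully open), set as the call begins (left out, the last holds). The fingers move at their own pace and stop on an object; the grip force is fixed at half the most. Time passes only in rows, so rows that do not move let the fingers close. It gives the time, the measured TCP pose, the force, the opening and the grip force at its end, in the units of the state.
- status.state(): the state, without advancing time (a new reading comes with each control period).
- vision.read_camera(name): name is "scene" or "top" or "wrist"; returns a dict with "color" (480x640x3 uint8, red, green, blue), "depth" (480x640 float32, m along the optical axis (not along the pixel's ray), 0 where there is no reading), "fx", "fy", "cx", "cy" (pixels), "R" (3x3) and "t" (3): a world point X has camera coordinates R X + t. Camera axes: x right, y down, z forward; pixel columns grow to the right and rows downward; lengths in m; the calibration is good to about 2 mm. A picture is of the moment at which its call begins.
- order.hand_in(): hands the job in; it is judged then, once.
The state is a dict: "time_s": time; "joints": joint angles; "qd": joint speeds; "effort": joint torques, N m; "position": TCP position; "tcp_rot": TCP orientation; "contact_force": force on the tool from outside, world axes, zero at the start; "torque": the same for the moment, N m; "gripper_width": finger opening in m; "gripper_force": force on a finger pad.
Only numpy, scipy, OpenCV 4.12 (cv2) and the standard library are available. Lean on these libraries where they do the work, as an engineer would, in place of code of your own. Each camera call takes 0.05 s, during which the arm holds its last target. There are 200 camera calls.

## Task

Make up the two overhaul kits from the loose parts on the dark mat, one part to a pocket, each standing upright as it does now, flat on the pocket floor. In the three-pocket tray, counting from the end with the white pull tab, put the gear first, the large bearing ring in the middle and the hexagon fitting last; in the two-pocket tray put the nozzle in the pocket next to the tab and the small ring in the other. Set the parts down gently rather than dropping them, and leave the square-cornered valve block and the two-hole flange where they are.

Things in the scene. Friction and masses are not known exactly. Their poses are not given: they have to be found in the camera images.
- tray3: kit tray (bare metal rim and dividers, black floor) fixed to the bench, 210 x 116 mm, three open pockets in a row, each 66 mm (along the row) x 110 mm inside; floor 3 mm thick, walls 3 mm, tops 10 mm above the bench; flat white pull tab (44 x 20 mm) at one end. Origin: centre of underside; y along the row towards the tab, x across, z up. Pocket centres: x = 0, y = +69 (first, at the tab), 0 and -69 mm
- tray2: kit tray (bare metal rim and dividers, black floor) fixed to the bench, 141 x 116 mm, two open pockets in a row, each 66 mm (along the row) x 110 mm inside; floor 3 mm thick, walls 3 mm, tops 10 mm above the bench; flat white pull tab (44 x 20 mm) at one end. Origin: centre of underside; y along the row towards the tab, x across, z up. Pocket centres: x = 0, y = +34.5 (at the tab) and -34.5 mm
- gear_mid (a point): the gear: steel toothed wheel 44 mm across the teeth and 16 mm thick, lying flat, with a round hub 24 mm across on top of it, 30 mm high in all; about 0.16 kg. It can be gripped across the teeth. Given point: its centre axis, half-way up; z axis up. 
- ring_big_mid (a point): the large bearing ring: plain steel ring, 44 mm outside, 26 mm inside, 18 mm high, lying flat; about 0.12 kg. Given point: its centre axis, half-way up; z axis up. 
- hexfit_mid (a point): the hexagon fitting: steel hexagon 32 mm across flats (37 over corners) and 20 mm high, with a round stem 18 mm across rising from it to 55 mm in all; standing on the hexagon; about 0.17 kg. The stem is easy to grip in any direction. Given point: its centre axis, half-way up; z axis up. 
- nozzle_mid (a point): the injector nozzle: round steel body 26 mm across and 40 mm high, narrowing to a tip 8 mm across on top, 56 mm high in all; standing, tip up; about 0.15 kg. Given point: its centre axis, half-way up; z axis up. 
- ring_small_mid (a point): the small ring: plain steel ring, 28 mm outside, 14 mm inside, 16 mm high, lying flat; about 0.05 kg. Given point: its centre axis, half-way up; z axis up. 
- block_mid (a point): the valve block, to be left alone: aluminium block 42 by 32 mm, 30 mm high, with a bore in its top. Given point: its centre axis, half-way up; z axis up. 
- flange_mid (a point): the two-hole flange, to be left alone: long steel plate with round ends, 70 by 30 mm and 8 mm thick, a hole at each end and a round stub 20 mm across in the middle, 30 mm high in all. Given point: its centre axis, half-way up; z axis up. 
There are look-alikes about, which are no part of the job. What is shaped like the part that bears ring_big_mid but brown or orange is not meant.

How it is judged:
At the end, for the whole second after the job is handed in: Tray of three, from the tab: gear, large ring, hexagon fitting; tray of two: nozzle at the tab, small ring in the other. Each wholly inside its pocket, underside within 4 mm of its floor, upright within 0.1 rad, released, at rest; valve block and flange within 20 mm of their starts (x of gear_mid in the frame of tray3 between -0.0345 and 0.0345 m and y of gear_mid in the frame of tray3 between 0.0565 and 0.0815 m and z of gear_mid in the frame of tray3 between 0.014 and 0.022 m and angle between each of gear_mid, ring_big_mid, hexfit_mid, nozzle_mid, ring_small_mid's own z axis and vertical below 0.1 rad and linear speed of each of gear, ring_big, hexfit, nozzle, ring_small below 0.02 m/s and angular speed of each of gear, ring_big, hexfit, nozzle, ring_small below 0.2 rad/s and x of ring_big_mid in the frame of tray3 between -0.0345 and 0.0345 m and y of ring_big_mid in the frame of tray3 between -0.0125 and 0.0125 m and z of ring_big_mid in the frame of tray3 between 0.008 and 0.016 m and x of hexfit_mid in the frame of tray3 between -0.0405 and 0.0405 m and y of hexfit_mid in the frame of tray3 between -0.0875 and -0.0505 m and z of hexfit_mid in the frame of tray3 between 0.0265 and 0.0345 m and x of nozzle_mid in the frame of tray2 between -0.0435 and 0.0435 m and y of nozzle_mid in the frame of tray2 between 0.013 and 0.056 m and z of nozzle_mid in the frame of tray2 between 0.027 and 0.035 m and x of ring_small_mid in the frame of tray2 between -0.0425 and 0.0425 m and y of ring_small_mid in the frame of tray2 between -0.055 and -0.014 m and z of ring_small_mid in the frame of tray2 between 0.007 and 0.015 m and distance of each of block_mid, flange_mid from where it was at the start of the episode below 0.02 m); the robot touches nothing.
It fails at once if a kit part is dropped into a tray (falls faster than 0.75 m/s just above it, about 30 mm of free fall) ((z of gear_mid in the frame of tray3 below 0.048 m and linear speed of gear above 0.75 m/s and horizontal distance between gear_mid and tray3 below 0.12 m) or (z of ring_big_mid in the frame of tray3 below 0.042 m and linear speed of ring_big above 0.75 m/s and horizontal distance between ring_big_mid and tray3 below 0.12 m) or (z of hexfit_mid in the frame of tray3 below 0.0605 m and linear speed of hexfit above 0.75 m/s and horizontal distance between hexfit_mid and tray3 below 0.12 m) or (z of nozzle_mid in the frame of tray2 below 0.061 m and linear speed of nozzle above 0.75 m/s and horizontal distance between nozzle_mid and tray2 below 0.12 m) or (z of ring_small_mid in the frame of tray2 below 0.041 m and linear speed of ring_small above 0.75 m/s and horizontal distance between ring_small_mid and tray2 below 0.12 m)).
It also fails if it takes over 120 s, if anything falls off the work surface, if the arm or the gripper's body presses on something with over 40 N, if the wrist force passes 120 N, or if a joint passes its speed limit or range.

## Working session

There is one attempt and no reset: what is moved stays moved. The work goes in short steps, Python scripts to look and compute and a tool call to move; the robot and the scene stay as the last step left them, time stands still between calls to the robot, and variables do not carry over. Pictures are saved under pics/ and viewed, at most 14 in all, crops included, and the job is handed in when it is done.

Besides the shell and the picture viewer there is one more tool, called after "Call:" as name(argument=value, ...) on one line, values as JSON. move_arm: Moves the arm, as the interface text tells. Its arguments: {"type":"object","properties":{"delta_pos":{"type":"array","items":{"type":"array","items":{"type":"number"}}},"turn":{"type":"array","items":{"type":"number"}},"claw":{"type":"number"}},"required":["delta_pos","turn"]}

```bash
mkdir -p pics; ls
python3 - <<'E'
from station import status, vision, ctrl
import cv2,numpy as np
for n in ("top","scene"):
    d=vision.read_camera(n); cv2.imwrite(f"pics/{n}0.png",d["color"][:,:,::-1]); np.savez(f"{n}0.npz",**d)
    print(n,d["fx"],d["cx"],d["cy"],d["R"].round(3).tolist(),d["t"].round(3).tolist(), (-d["R"].T@d["t"]).round(3))
s=status.state();print(s["position"],s["tcp_rot"],s["gripper_width"],s["time_s"],ctrl.tip_reach)
E
```

```text
pics
top 609.5409394069154 321.0899757416445 244.66246986822708 [[0.01, -1.0, -0.014], [-0.989, -0.008, -0.151], [0.151, 0.016, -0.988]] [0.004, 0.578, 1.253] [ 0.382 -0.011  1.326]
scene 547.949678025751 319.9163506846041 240.5303239346979 [[-0.631, 0.775, -0.011], [0.639, 0.512, -0.574], [-0.44, -0.37, -0.819]] [0.364, -0.353, 1.375] [1.06  0.406 0.927]
[ 0.24201736 -0.6299515   0.24463296] [-3.08786360e+00 -5.72807016e-01  2.73283333e-04] 0.08532741261423016 0.1 0.014
```

View pics/top0.png

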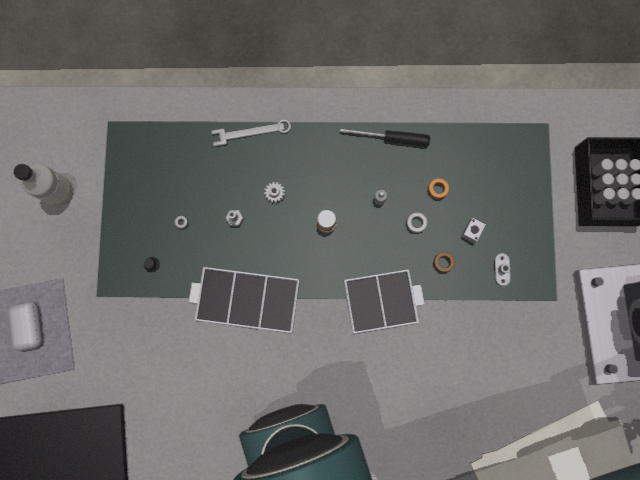

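View pics/scene0.png

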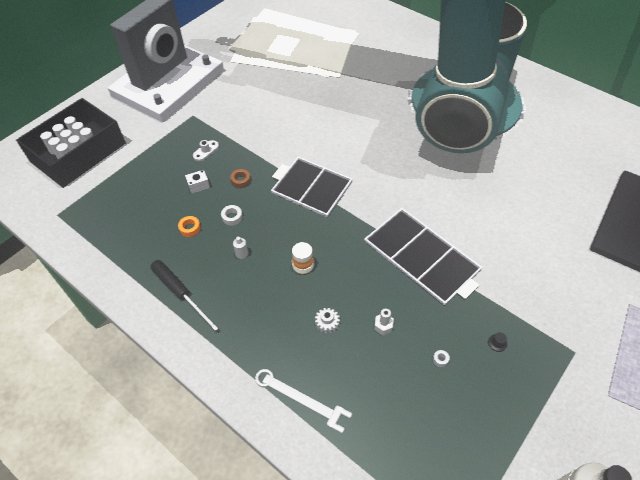

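The top view shows the gear (274,192), hex fitting (234,218), small ring (181,222), nozzle (380,198) and steel large ring (417,222). The look-alikes are the orange ring (438,188), the brown ring (444,262), the jar (326,221) and the black knob (151,264). The block is at (474,230) and the flange at (503,268). Tray3's tab is on the left (195,293), and tray2's is on the right (418,295).

I choose the grey ring at (417,222) as the large ring, and will check it in a crop while I measure.

```bash
cat > h.py <<'E'
import numpy as np,cv2
def ray(d,u,v,z):
    R,t=d["R"],d["t"]; c=-R.T@t
    r=R.T@np.array([(u-d["cx"])/d["fx"],(v-d["cy"])/d["fy"],1.]); return (c+r*(z-c[2])/r[2])
def cloud(d):
    v,u=np.mgrid[:480,:640]; z=d["depth"]
    p=np.stack([(u-d["cx"])/d["fx"]*z,(v-d["cy"])/d["fy"]*z,z],-1)
    return (p-d["t"])@d["R"]
E
python3 - <<'E'
from h import *
d=dict(np.load("top0.npz")); P=cloud(d); im=d["color"]; g=im.max(2)
for n,u,v,h in [("gear",274,192,.03),("hex",234,218,.055),("rsm",181,222,.016),("noz",380,198,.056),("rbig",417,222,.018),("block",474,230,.03),("flange",503,268,.03)]:
    m=np.zeros_like(g); w=20; m[v-w:v+w,u-w:u+w]=(g[v-w:v+w,u-w:u+w]>95)
    k,l,s,c=cv2.connectedComponentsWithStats(m); 
    i=1+np.argmax(s[1:,4]); (cx,cy),r=cv2.minEnclosingCircle(np.argwhere(l==i)[:,::-1].astype(np.float32))
    q=P[l==i]; t=q[q[:,2]>q[:,2].max()-.006]
    print(n,s[i],"circ",round(cx,1),round(cy,1),round(r,1),ray(d,cx,cy,h).round(4),"zmax",q[:,2].max().round(4),"topmed",((t.max(0)+t.min(0))/2).round(4),"all",((q.max(0)+q.min(0))/2).round(4))
for n,(a,b,c2,e) in {"tray3":(198,304,262,338),"tray2":(340,424,264,338)}.items():
    m=np.zeros_like(g); m[c2:e,a:b]=(g[c2:e,a:b]<62)&(g[c2:e,a:b]>20)
    m[:, :]=cv2.morphologyEx(m,cv2.MORPH_OPEN,np.ones((5,5)))
    cs,_=cv2.findContours(m,0,2)
    for c in cs:
        if cv2.contourArea(c)>500:
            r=cv2.minAreaRect(c); bx=np.array([ray(d,*p,.003) for p in cv2.boxPoints(r)])
            print(n,"pocket",ray(d,*r[0],.003).round(4),np.linalg.norm(np.diff(bx,axis=0),axis=1).round(3),bx[:,:2].round(3).tolist())
cv2.imwrite("pics/crop.png",cv2.resize(im[170:340,130:530,::-1],(800,340),interpolation=2))
E
```

```text
gear [ 255  172   39   40 1025] circ 274.5 191.5 26.9 [0.6962 0.1122 0.03  ] zmax 1.3257 topmed [ 0.3822 -0.0114  1.3257] all [0.5659 0.0736 0.6594]
hex [225 210  18  15 190] circ 233.5 216.6 8.6 [0.6347 0.196  0.055 ] zmax 0.0601 topmed [0.6411 0.2    0.0571] all [0.6428 0.203  0.0292]
rsm [174 215  13  13 100] circ 180.2 221.0 6.5 [0.6318 0.3193 0.016 ] zmax 0.0227 topmed [0.6305 0.317  0.0197] all [0.6328 0.3216 0.0092]
noz [ 360  178   40   40 1498] circ 379.5 197.5 27.6 [ 0.6783 -0.1144  0.056 ] zmax 1.3257 topmed [ 0.3822 -0.0114  1.3257] all [ 0.5596 -0.0872  0.6585]
rbig [ 397  202   40   40 1502] circ 416.5 221.5 27.6 [ 0.6342 -0.1978  0.018 ] zmax 1.3257 topmed [ 0.3822 -0.0114  1.3257] all [ 0.5325 -0.128   0.6589]
block [ 454  210   40   40 1126] circ 471.7 229.5 26.3 [ 0.6153 -0.3143  0.03  ] zmax 1.3257 topmed [ 0.3822 -0.0114  1.3257] all [ 0.5239 -0.1904  0.6577]
flange [483 248  28  40 700] circ 493.5 267.8 21.9 [ 0.533  -0.3583  0.03  ] zmax 1.3257 topmed [ 0.3822 -0.0114  1.3257] all [ 0.4814 -0.2073  0.6594]
```

View pics/crop.png

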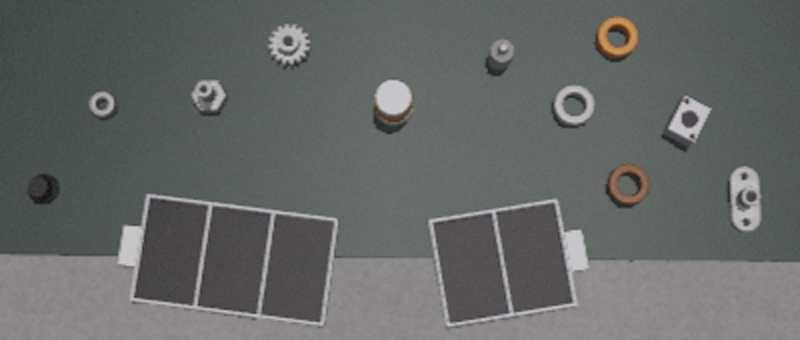

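The crop shows the plain grey ring at (574,105), with the orange one at (617,38) and the brown one at (628,185), so the choice holds. The tray corners are clear. The threshold was too low, so I'll measure again with Otsu.

```bash
cat > m.py <<'E'
from h import *
d=dict(np.load("top0.npz")); s=dict(np.load("scene0.npz"))
def seg(d,u,v,w):
    g=cv2.GaussianBlur(d["color"].max(2),(3,3),0); x=g[v-w:v+w,u-w:u+w]
    t,b=cv2.threshold(x,0,255,cv2.THRESH_OTSU); k,l,st,c=cv2.connectedComponentsWithStats(b)
    i=l[w-3:w+4,w-3:w+4]; i=np.bincount(i[i>0]).argmax() if (i>0).any() else 1+np.argmax(st[1:,4])
    p=np.argwhere(l==i)[:,::-1]+[u-w,v-w]; return p.astype(np.float32),t
# parts: mean height of visible silhouettes ~ report top-face rays
for n,u,v,us,vs,h in [("gear",274,192,327,319,.016),("hex",234,218,384,322,.02),("rsm",181,222,441,357,.016),("noz",380,198,240,247,.04),("rbig",417,222,231,214,.018),("block",474,230,196,181,.03),("flange",503,268,205,150,.008)]:
    for nm,dd,a,b in (("top",d,u,v),("scene",s,us,vs)):
        p,t=seg(dd,a,b,20); (cx,cy),r=cv2.minEnclosingCircle(p)
        print(n,nm,len(p),t,"c",round(cx,1),round(cy,1),round(r,1),ray(dd,cx,cy,h).round(4),ray(dd,cx,cy,h/2)[:2].round(4))
g=d["color"].max(2); print("tray vals",g[300,215],g[300,250],g[310,280],g[285,100],g[269,230],g[290,370],g[290,400])
for n,a,b,c,e,seeds in (("tray3",188,306,260,340,[(214,297),(245,300),(277,304)]),("tray2",338,428,262,340,[(366,302),(398,298)])):
    t,bw=cv2.threshold(g[c:e,a:b],0,255,cv2.THRESH_OTSU); print(n,t)
    for sx,sy in seeds:
        m=np.zeros((482,642),np.uint8); gg=g.copy(); gg=cv2.medianBlur(gg,3)
        cv2.floodFill(gg,m,(sx,sy),255,14,14,cv2.FLOODFILL_MASK_ONLY|cv2.FLOODFILL_FIXED_RANGE|(1<<8))
        p=np.argwhere(m[1:-1,1:-1])[:,::-1].astype(np.float32); r=cv2.minAreaRect(p)
        bx=np.array([ray(d,*q,.003) for q in cv2.boxPoints(r)]); 
        e=np.diff(bx,axis=0); i=np.linalg.norm(e,axis=1)[:2].argmax()
        print(len(p),ray(d,*r[0],.003).round(4),np.linalg.norm(e,axis=1)[:2].round(3),"long axis deg",np.degrees(np.arctan2(e[i,1],e[i,0])).round(1))
E
python3 m.py
```

```text
gear top 243 129.0 c 274.2 191.0 9.6 [0.7007 0.1142 0.016 ] [0.7026 0.115 ]
gear scene 342 164.0 c 326.9 318.5 12.2 [0.6989 0.116  0.016 ] [0.6957 0.1135]
hex top 139 122.0 c 233.9 217.0 8.1 [0.6408 0.2009 0.02  ] [0.6428 0.2025]
hex scene 233 161.0 c 383.3 319.1 11.2 [0.6365 0.1986 0.02  ] [0.6318 0.1963]
rsm top 87 113.0 c 180.5 221.5 6.0 [0.6307 0.3186 0.016 ] [0.6322 0.3206]
rsm scene 152 159.0 c 441.3 356.4 8.1 [0.6303 0.3197 0.016 ] [0.6265 0.319 ]
noz top 1522 85.0 c 379.5 197.5 27.6 [ 0.6821 -0.1157  0.04  ] [ 0.6867 -0.1173]
noz scene 119 151.0 c 239.0 242.4 6.5 [ 0.6871 -0.1163  0.04  ] [ 0.6787 -0.1281]
rbig top 184 134.0 c 417.0 221.5 9.7 [ 0.6343 -0.1988  0.018 ] [ 0.636  -0.2001]
rbig scene 203 157.0 c 231.0 213.0 10.4 [ 0.6338 -0.195   0.018 ] [ 0.6296 -0.201 ]
block top 205 137.0 c 474.3 228.7 10.7 [ 0.6172 -0.3199  0.03  ] [ 0.6199 -0.3235]
block scene 183 161.0 c 196.0 176.5 11.1 [ 0.6149 -0.3182  0.03  ] [ 0.6075 -0.3303]
flange top 341 129.0 c 502.0 269.0 16.1 [ 0.533  -0.3825  0.008 ] [ 0.5334 -0.3836]
flange scene 246 157.0 c 205.0 149.5 14.2 [ 0.5329 -0.3808  0.008 ] [ 0.5306 -0.3842]
tray vals 71 75 79 75 96 84 82
tray3 116.0
1417 [0.4704 0.2392 0.003 ] [0.108 0.063] long axis deg -6.5
1433 [0.4621 0.1699 0.003 ] [0.109 0.063] long axis deg -6.8
1440 [0.4538 0.1013 0.003 ] [0.108 0.063] long axis deg -6.3
tray2 121.0
1471 [ 0.4556 -0.0867  0.003 ] [0.064 0.108] long axis deg -170.7
1465 [ 0.4676 -0.155   0.003 ] [0.064 0.109] long axis deg -170.6
```

Call:
move_arm(delta_pos=[[32, 37, -5], [32, 37, -5], [32, 37, -5], [32, 37, -5], [32, 37, -5], [32, 37, -5], [32, 37, -5], [32, 37, -5], [32, 37, -5], [32, 37, -5]], turn=[0.109, 0.109, 0.109, 0.109, 0.109, 0.109, 0.109, 0.109, 0.109, 0.109], claw=1)

```text
time_s: 1.1
position: [0.563, -0.2583, 0.195]
tcp_rot: [-2.34, -2.096, 0.0]
contact_force: [0.3, -0.3, 1.1]
gripper_width: 0.0852
gripper_force: 0.0
```

Call:
move_arm(delta_pos=[[24, 20, 0], [24, 20, 0], [23, 20, 0], [0, 0, 0], [0, 0, 0]], turn=[0, 0, 0, 0, 0])

```text
time_s: 1.6
position: [0.6331, -0.1997, 0.1947]
tcp_rot: [-2.343, -2.092, 0.001]
contact_force: [-0.4, -0.1, 0.2]
gripper_width: 0.0852
gripper_force: 0.0
```

```bash
cat > w.py <<'E'
import sys; from h import *
from station import status, vision
def look(n):
    d=vision.read_camera("wrist"); cv2.imwrite(f"pics/{n}.png",d["color"][:,:,::-1]); np.savez(f"{n}.npz",**d)
    print(status.state()["position"].round(4) if hasattr(status.state()["position"],"round") else status.state()["position"], "cam",(-d["R"].T@d["t"]).round(3)); return d
if __name__=="__main__": look(sys.argv[1])
E
python3 w.py w1
```

```text
[ 0.6327 -0.2002  0.1949] cam [ 0.641 -0.134  0.323]
```

View pics/w1.png

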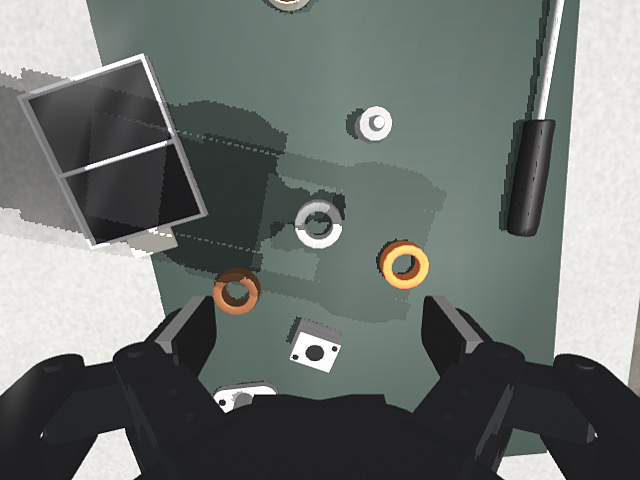

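The wrist view shows the grey ring centred at (319,223), the nozzle body top at (374,124), the orange ring at (404,264) and the brown one at (237,291). Next I'll ray those pixels.

Run:
```python
from h import *
d=dict(np.load("w1.npz"))
for n,u,v,z in (("ring",319,223,.018),("noz body",373.5,124,.04),("noz tip",377.5,122,.056),("orange",404,264,.018)): print(n,ray(d,u,v,z).round(4))
```

```text
ring [ 0.6338 -0.1965  0.018 ]
noz body [ 0.6852 -0.1186  0.04  ]
noz tip [ 0.6858 -0.1184  0.056 ]
orange [ 0.7083 -0.2441  0.018 ]
```

Call:
move_arm(delta_pos=[[1, 3, -40], [0, 0, -45], [0, 0, -40], [0, 0, -30], [0, 0, -15], [0, 0, -7], [0, 0, 0], [0, 0, 0]], turn=[0, 0, 0, 0, 0, 0, 0, 0])

```text
time_s: 2.45
position: [0.6347, -0.1976, 0.0201]
tcp_rot: [2.343, 2.09, 0.002]
contact_force: [0.9, 0.1, 1.0]
gripper_width: 0.0855
gripper_force: 0.0
```

Call:
move_arm(delta_pos=[[0, 0, 0], [0, 0, 0], [0, 0, 0], [0, 0, 0], [0, 0, 0], [0, 0, 0], [0, 0, 0], [0, 0, 0], [0, 0, 0]], turn=[0, 0, 0, 0, 0, 0, 0, 0, 0], claw=0)

```text
time_s: 3.35
position: [0.6345, -0.1972, 0.0196]
tcp_rot: [2.344, 2.091, 0.001]
contact_force: [-2.5, 0.4, 9.1]
gripper_width: 0.0413
gripper_force: 59.7
```

Call:
move_arm(delta_pos=[[0, 0, 20], [-5, 0, 40], [-20, 0, 35], [-27, 30, 15], [-20, 43, 0], [-20, 43, 0], [-20, 43, 0], [-20, 43, 0], [-20, 43, 0], [-20, 43, 0]], turn=[0, 0, 0, 0, 0, 0, 0, 0, 0, 0])

```text
time_s: 4.35
position: [0.4609, 0.0923, 0.1285]
tcp_rot: [2.345, 2.091, 0.001]
contact_force: [0.7, 0.5, -1.2]
gripper_width: 0.0415
gripper_force: 61.2
```

Call:
move_arm(delta_pos=[[0, 40, 0], [0, 39, -20], [0, 0, -30], [0, 0, 0], [0, 0, 0]], turn=[0, 0, 0, 0, 0])

```text
time_s: 4.85
position: [0.4619, 0.1696, 0.0787]
tcp_rot: [-2.344, -2.091, 0.001]
contact_force: [-0.6, 0.4, -1.2]
gripper_width: 0.0414
gripper_force: 61.4
```

```bash
python3 w.py w2
```

```text
[0.4625 0.1695 0.0796] cam [0.47  0.236 0.207]
```

View pics/w2.png

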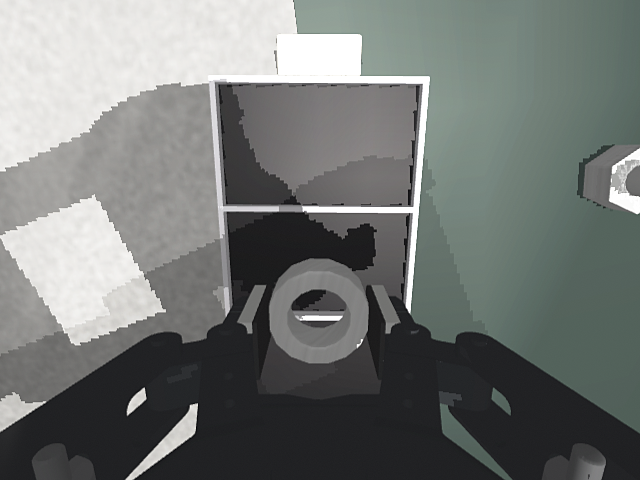

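The ring is level between the pads at (319,311). The divider at (320,209) and the rim are parallel to the view. I'll check the tray position from the divider and rim.

Run:
```python
from h import *
d=dict(np.load("w2.npz"))
for n,u,v,z in (("div",318,209,.01),("rimL",211,78,.01),("rimR",429,78,.01),("ringtop",319,311,.078)): print(n,ray(d,u,v,z).round(4))
```

```text
div [0.4655 0.2032 0.01  ]
rimL [0.4175 0.2785 0.01  ]
rimR [0.5313 0.2656 0.01  ]
ringtop [0.4626 0.1723 0.078 ]
```

Call:
move_arm(delta_pos=[[0, -1, -20], [0, 0, -18], [0, 0, -10], [0, 0, -5], [0, 0, -3], [0, 0, 0], [0, 0, 0]], turn=[0, 0, 0, 0, 0, 0, 0])

```text
time_s: 5.6
position: [0.4624, 0.1689, 0.023]
tcp_rot: [2.344, 2.091, 0.001]
contact_force: [0.1, 0.3, -1.5]
gripper_width: 0.0414
gripper_force: 61.5
```

Call:
move_arm(delta_pos=[[0, 0, 0], [0, 0, 0], [0, 0, 0], [0, 0, 0], [0, 0, 0]], turn=[0, 0, 0, 0, 0], claw=0.68)

```text
time_s: 6.1
position: [0.4621, 0.1689, 0.0223]
tcp_rot: [2.344, 2.091, 0.0]
contact_force: [-0.2, 0.4, -0.6]
gripper_width: 0.0581
gripper_force: 0.0
```

Call:
move_arm(delta_pos=[[0, 0, 15], [0, 0, 40], [20, -5, 40], [30, -10, 35], [40, -12, 20], [40, -12, 20], [40, -12, 0], [28, -8, 0], [0, 0, 0], [0, 0, 0]], turn=[0, 0, 0, 0, 0, 0, 0, 0, 0, 0])

```text
time_s: 7.1
position: [0.6601, 0.1097, 0.1927]
tcp_rot: [-2.345, -2.09, 0.001]
contact_force: [0.9, 0.2, -0.4]
gripper_width: 0.0578
gripper_force: 0.0
```

```bash
python3 w.py w3
```

```text
[0.6597 0.11   0.1929] cam [0.668 0.176 0.321]
```

View pics/w3.png

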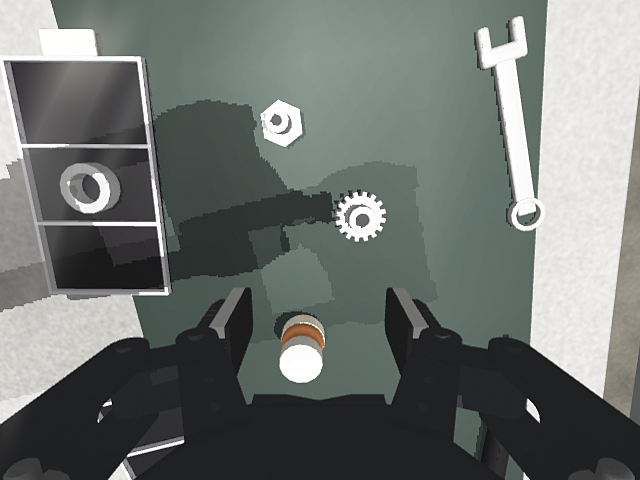

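The ring stands in the middle pocket at (90,187). The gear disc is centred at (360,216), and the hex base is at (284,123) with its stem top at (276,121).

Run:
```python
from h import *
d=dict(np.load("w3.npz"))
for n,u,v,z in (("gear",360,216,.016),("hexbase",283.5,123,.02),("hexstem",276,121,.055)): print(n,ray(d,u,v,z).round(4))
```

```text
gear [0.6983 0.1151 0.016 ]
hexbase [0.6413 0.2009 0.02  ]
hexstem [0.6391 0.2    0.055 ]
```

Call:
move_arm(delta_pos=[[30, 5, -10], [9, 0, -40], [0, 0, -45], [0, 0, -40], [0, 0, -25], [0, 0, -10], [0, 0, -4], [0, 0, 0], [0, 0, 0]], turn=[0, 0, 0, 0, 0, 0, 0, 0, 0], claw=1)

```text
time_s: 8.05
position: [0.6998, 0.1151, 0.0204]
tcp_rot: [2.343, 2.09, 0.003]
contact_force: [-0.1, 0.3, -1.1]
gripper_width: 0.0853
gripper_force: 0.0
```

Call:
move_arm(delta_pos=[[0, 0, 0], [0, 0, 0], [0, 0, 0], [0, 0, 0], [0, 0, 0], [0, 0, 0], [0, 0, 0], [0, 0, 0], [0, 0, 0]], turn=[0, 0, 0, 0, 0, 0, 0, 0, 0], claw=0)

```text
time_s: 8.95
position: [0.6994, 0.1149, 0.0192]
tcp_rot: [2.344, 2.091, 0.001]
contact_force: [-1.2, -0.5, 5.8]
gripper_width: 0.0382
gripper_force: 60.0
```

Call:
move_arm(delta_pos=[[0, 0, 15], [0, 0, 40], [0, 0, 40], [-25, 15, 25], [-42, 22, 0], [-42, 22, 0], [-42, 22, 0], [-42, 22, 0], [-36, 21, 0], [0, 0, -30]], turn=[0, 0, 0, 0, 0, 0, 0, 0, 0, 0])

```text
time_s: 9.95
position: [0.4686, 0.2415, 0.1129]
tcp_rot: [2.341, 2.094, 0.011]
contact_force: [1.5, -0.5, -1.6]
gripper_width: 0.038
gripper_force: 60.9
```

Call:
move_arm(delta_pos=[[0, 0, -25], [0, 0, 0], [0, 0, 0]], turn=[0, 0, 0])

```text
time_s: 10.25
position: [0.4703, 0.2389, 0.0844]
tcp_rot: [2.344, 2.091, 0.0]
contact_force: [0.4, 0.6, -0.6]
gripper_width: 0.0381
gripper_force: 60.9
```

```bash
python3 w.py w4
```

```text
[0.4707 0.239  0.085 ] cam [0.478 0.305 0.213]
```

View pics/w4.png

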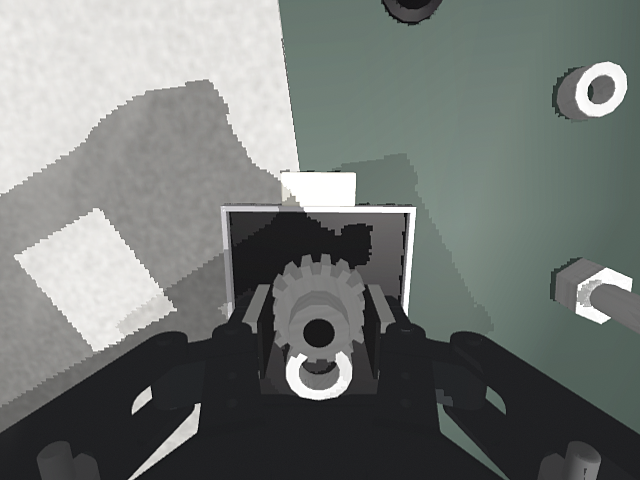

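The gear sits level in the jaws at (318,310), above the tab pocket, whose rim is at (318,208). Lowering it now.

Call:
move_arm(delta_pos=[[0, 0, -20], [0, 0, -20], [0, 0, -12], [0, 0, -6], [0, 0, -4], [0, 0, 0], [0, 0, 0]], turn=[0, 0, 0, 0, 0, 0, 0])

```text
time_s: 11.0
position: [0.4706, 0.2391, 0.0222]
tcp_rot: [2.344, 2.091, 0.002]
contact_force: [0.1, -0.0, 1.6]
gripper_width: 0.0383
gripper_force: 60.9
```

Call:
move_arm(delta_pos=[[0, 0, 0], [0, 0, 0], [0, 0, 0], [0, 0, 0], [0, 0, 0]], turn=[0, 0, 0, 0, 0], claw=0.68)

```text
time_s: 11.5
position: [0.4701, 0.2389, 0.0213]
tcp_rot: [2.344, 2.091, 0.0]
contact_force: [-0.6, 0.2, 0.1]
gripper_width: 0.0583
gripper_force: 0.0
```

Call:
move_arm(delta_pos=[[0, 0, 15], [0, 0, 40], [20, -5, 40], [35, -10, 20], [40, -10, 0], [40, -10, 0], [34, -4, 0], [0, 0, 0], [0, 0, 0]], turn=[0, 0, 0, 0, 0, 0, 0, 0, 0])

```text
time_s: 12.4
position: [0.6392, 0.1997, 0.1367]
tcp_rot: [-2.345, -2.09, 0.001]
contact_force: [-1.2, 0.2, -0.3]
gripper_width: 0.0579
gripper_force: 0.0
```

Call:
move_arm(delta_pos=[[1, 1, -35], [0, 0, -35], [0, 0, -18], [0, 0, -8], [0, 0, -1], [0, 0, 0], [0, 0, 0]], turn=[0, 0, 0, 0, 0, 0, 0])

```text
time_s: 13.1
position: [0.6407, 0.2012, 0.0411]
tcp_rot: [2.344, 2.091, 0.003]
contact_force: [0.5, -0.9, 0.0]
gripper_width: 0.0579
gripper_force: 0.0
```

Call:
move_arm(delta_pos=[[0, 0, 0], [0, 0, 0], [0, 0, 0], [0, 0, 0], [0, 0, 0], [0, 0, 0], [0, 0, 0], [0, 0, 0], [0, 0, 0], [0, 0, 0]], turn=[0, 0, 0, 0, 0, 0, 0, 0, 0, 0], claw=0)

```text
time_s: 14.1
position: [0.6402, 0.2009, 0.0397]
tcp_rot: [2.344, 2.091, 0.001]
contact_force: [-0.5, -0.6, 5.3]
gripper_width: 0.0163
gripper_force: 58.6
```

Call:
move_arm(delta_pos=[[0, 0, 15], [0, 0, 40], [0, 0, 40], [-30, -15, 5], [-39, -21, 0], [-39, -21, 0], [-39, -21, 0], [-39, -22, 0], [0, 0, -20], [0, 0, -10]], turn=[0, 0, 0, 0, 0, 0, 0, 0, 0, 0])

```text
time_s: 15.1
position: [0.4534, 0.1005, 0.1095]
tcp_rot: [2.345, 2.09, 0.002]
contact_force: [-0.1, -1.0, -1.5]
gripper_width: 0.0166
gripper_force: 59.2
```

Call:
move_arm(delta_pos=[[0, 0, 0], [0, 0, 0]], turn=[0, 0])

```text
time_s: 15.3
position: [0.4545, 0.1012, 0.1094]
tcp_rot: [-2.344, -2.091, 0.001]
contact_force: [0.1, -0.5, -1.5]
gripper_width: 0.0161
gripper_force: 59.2
```

```bash
python3 w.py w5
```

```text
[0.4546 0.1012 0.1097] cam [0.462 0.167 0.238]
```

View pics/w5.png

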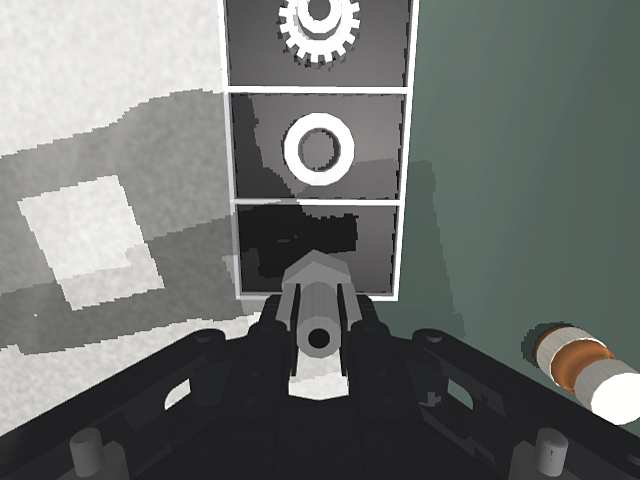

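The gear (320,20) and ring (319,150) stand well in their pockets, and the hex fitting hangs straight at (318,300) over the last one. Lowering it by 67 mm.

Call:
move_arm(delta_pos=[[0, 0, -20], [0, 0, -22], [0, 0, -14], [0, 0, -7], [0, 0, -3], [0, 0, 0], [0, 0, 0]], turn=[0, 0, 0, 0, 0, 0, 0])

```text
time_s: 16.05
position: [0.4545, 0.101, 0.0441]
tcp_rot: [2.344, 2.091, 0.001]
contact_force: [0.2, -0.6, -2.1]
gripper_width: 0.0163
gripper_force: 59.2
```

Call:
move_arm(delta_pos=[[0, 0, 0], [0, 0, 0], [0, 0, 0], [0, 0, 0], [0, 0, 0]], turn=[0, 0, 0, 0, 0], claw=0.5)

```text
time_s: 16.55
position: [0.4541, 0.1009, 0.0434]
tcp_rot: [2.344, 2.091, 0.0]
contact_force: [0.3, -0.4, 0.9]
gripper_width: 0.0426
gripper_force: 0.0
```

Call:
move_arm(delta_pos=[[0, 0, 20], [0, 0, 40], [0, -20, 40], [15, -43, 20], [15, -43, 0], [25, -40, 0], [35, -34, 0], [35, -34, 0], [40, -5, 0], [40, 0, 0]], turn=[0, 0, 0, 0.054, 0.055, 0.055, 0.055, 0.055, 0, 0], claw=0.8)

```text
time_s: 17.55
position: [0.6604, -0.1198, 0.1629]
tcp_rot: [-2.039, -2.39, 0.0]
contact_force: [0.4, -0.1, 1.7]
gripper_width: 0.0683
gripper_force: 0.0
```

Call:
move_arm(delta_pos=[[26, 0, -20], [0, 0, 0], [0, 0, 0]], turn=[0, 0, 0])

```text
time_s: 17.85
position: [0.6848, -0.118, 0.1422]
tcp_rot: [-2.035, -2.391, 0.002]
contact_force: [0.0, 0.7, -0.3]
gripper_width: 0.0682
gripper_force: 0.0
```

Call:
move_arm(delta_pos=[[1, 0, -40], [0, 0, -40], [0, 0, -25], [0, 0, -10], [0, 0, -3], [0, 0, 0], [0, 0, 0]], turn=[0, 0, 0, 0, 0, 0, 0])

```text
time_s: 18.55
position: [0.6868, -0.1183, 0.0274]
tcp_rot: [2.035, 2.39, 0.002]
contact_force: [-1.1, 1.1, -0.8]
gripper_width: 0.0685
gripper_force: 0.0
```

Call:
move_arm(delta_pos=[[0, 0, 0], [0, 0, 0], [0, 0, 0], [0, 0, 0], [0, 0, 0], [0, 0, 0], [0, 0, 0], [0, 0, 0], [0, 0, 0], [0, 0, 0]], turn=[0, 0, 0, 0, 0, 0, 0, 0, 0, 0], claw=0)

```text
time_s: 19.55
position: [0.6863, -0.1182, 0.026]
tcp_rot: [2.036, 2.391, 0.001]
contact_force: [-1.1, 0.3, 5.7]
gripper_width: 0.0244
gripper_force: 59.4
```

Call:
move_arm(delta_pos=[[0, 0, 15], [0, 0, 40], [0, 0, 40], [-38, -7, 0], [-45, -8, 0], [-45, -8, 0], [-45, -7, 0], [-45, -7, 0], [0, 0, -20], [0, 0, 0]], turn=[0, 0, 0, 0, 0, 0, 0, 0, 0, 0])

```text
time_s: 20.55
position: [0.4668, -0.1551, 0.0998]
tcp_rot: [-2.038, -2.391, 0.0]
contact_force: [0.2, 0.1, -1.7]
gripper_width: 0.0245
gripper_force: 59.5
```

Call:
move_arm(delta_pos=[[0, 0, 0], [0, 0, 0]], turn=[0, 0])

```text
time_s: 20.75
position: [0.4689, -0.1551, 0.1011]
tcp_rot: [2.036, 2.392, 0.0]
contact_force: [-0.0, 0.1, -1.1]
gripper_width: 0.024
gripper_force: 59.5
```

```bash
python3 w.py w6
```

```text
[ 0.4689 -0.1551  0.101 ] cam [ 0.458 -0.089  0.23 ]
```

View pics/w6.png

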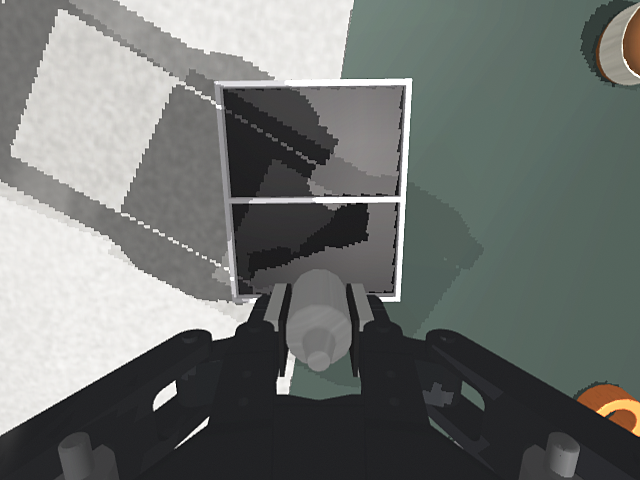

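The nozzle is upright in the jaws at (318,315). The divider at (318,200) and the rim are straight in view, so it lines up with the tab pocket. Lowering to TCP z of about 0.029.

Call:
move_arm(delta_pos=[[0, 0, -20], [0, 0, -25], [0, 0, -16], [0, 0, -7], [0, 0, -3], [0, 0, 0], [0, 0, 0]], turn=[0, 0, 0, 0, 0, 0, 0])

```text
time_s: 21.5
position: [0.4686, -0.1552, 0.0302]
tcp_rot: [2.036, 2.391, 0.001]
contact_force: [1.1, -1.1, -1.0]
gripper_width: 0.0245
gripper_force: 59.6
```

Call:
move_arm(delta_pos=[[0, 0, 0], [0, 0, 0], [0, 0, 0], [0, 0, 0], [0, 0, 0]], turn=[0, 0, 0, 0, 0], claw=0.55)

```text
time_s: 22.0
position: [0.4681, -0.1551, 0.0294]
tcp_rot: [2.037, 2.392, 0.0]
contact_force: [-0.0, -1.0, 0.2]
gripper_width: 0.0468
gripper_force: 0.0
```

Call:
move_arm(delta_pos=[[0, 0, 20], [0, 0, 40], [0, 0, 40], [0, 20, 40], [0, 48, 0], [0, 48, 0], [0, 48, 0], [0, 48, 0], [0, 48, 0], [0, 48, 0]], turn=[0, 0, 0, 0, 0, 0, 0, 0, 0, 0])

```text
time_s: 23.0
position: [0.4676, 0.1549, 0.1696]
tcp_rot: [2.036, 2.392, 0.001]
contact_force: [1.3, 0.1, 0.3]
gripper_width: 0.0471
gripper_force: 0.0
```

Call:
move_arm(delta_pos=[[33, 33, 0], [33, 33, 0], [33, 33, 0], [33, 33, -20], [31, 33, -30], [0, 0, -40], [0, 0, -30], [0, 0, 0], [0, 0, 0]], turn=[0, 0, 0, 0, 0, 0, 0, 0, 0], claw=0.75)

```text
time_s: 23.9
position: [0.6282, 0.3148, 0.0527]
tcp_rot: [-2.037, -2.392, 0.0]
contact_force: [-0.6, 0.2, 0.8]
gripper_width: 0.0641
gripper_force: 0.0
```

Run:
```python
from h import *
d=dict(np.load("w4.npz")); print(ray(d,601,89,.016))
```

```text
[0.62971091 0.31927507 0.016     ]
```

Ring at (0.630, 0.319).

Call:
move_arm(delta_pos=[[2, 4, -15], [0, 0, -12], [0, 0, -6], [0, 0, -1], [0, 0, 0], [0, 0, 0]], turn=[0, 0, 0, 0, 0, 0])

```text
time_s: 24.5
position: [0.6303, 0.3188, 0.0186]
tcp_rot: [2.037, 2.392, 0.001]
contact_force: [0.7, 0.5, 0.0]
gripper_width: 0.0639
gripper_force: 0.0
```

Call:
move_arm(delta_pos=[[0, 0, 0], [0, 0, 0], [0, 0, 0], [0, 0, 0], [0, 0, 0], [0, 0, 0], [0, 0, 0], [0, 0, 0], [0, 0, 0]], turn=[0, 0, 0, 0, 0, 0, 0, 0, 0], claw=0)

```text
time_s: 25.4
position: [0.6303, 0.3189, 0.0187]
tcp_rot: [2.037, 2.392, 0.001]
contact_force: [-1.7, -0.7, 6.5]
gripper_width: 0.0256
gripper_force: 58.7
```

Call:
move_arm(delta_pos=[[0, 0, 15], [0, 0, 40], [0, 0, 40], [-20, -20, 35], [-28, -40, 0], [-28, -40, 0], [-28, -40, 0], [-25, -40, 0], [-20, -44, 0], [-15, -45, 0]], turn=[0, 0, 0, 0, 0, 0, 0, 0, 0, 0])

```text
time_s: 26.4
position: [0.4647, 0.0486, 0.149]
tcp_rot: [2.035, 2.392, 0.001]
contact_force: [0.3, -0.6, -0.4]
gripper_width: 0.0248
gripper_force: 59.2
```

Call:
move_arm(delta_pos=[[-10, -45, 0], [0, -46, 0], [0, -46, 0], [0, 0, -40], [0, 0, -30], [0, 0, 0], [0, 0, 0]], turn=[0, 0, 0, 0, 0, 0, 0])

```text
time_s: 27.1
position: [0.4563, -0.0872, 0.0793]
tcp_rot: [2.036, 2.392, 0.0]
contact_force: [0.3, 0.4, 0.2]
gripper_width: 0.025
gripper_force: 59.2
```

```bash
python3 w.py w7
```

```text
[ 0.4568 -0.0872  0.0801] cam [ 0.446 -0.022  0.208]
```

View pics/w7.png

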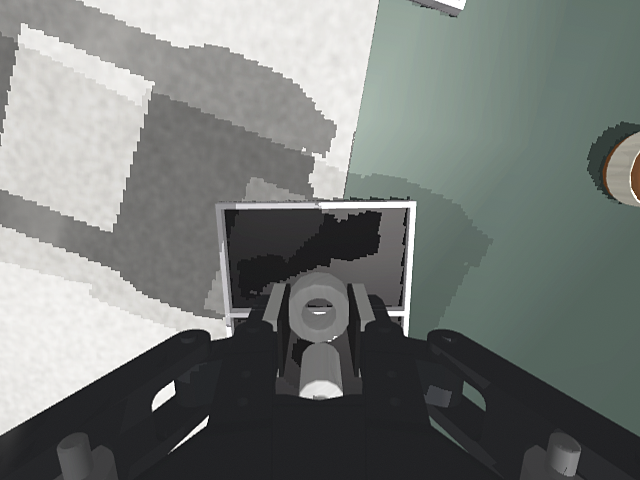

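The small ring is level at (319,306) over its pocket, and the nozzle stands beyond it at (320,370). Lowering to TCP z of about 0.022.

Call:
move_arm(delta_pos=[[0, 0, -20], [0, 0, -18], [0, 0, -11], [0, 0, -6], [0, 0, -3], [0, 0, 0], [0, 0, 0]], turn=[0, 0, 0, 0, 0, 0, 0])

```text
time_s: 27.85
position: [0.4568, -0.0872, 0.0217]
tcp_rot: [2.036, 2.391, 0.001]
contact_force: [-4.5, 2.5, 7.5]
gripper_width: 0.0251
gripper_force: 60.0
```

Call:
move_arm(delta_pos=[[0, 0, 0], [0, 0, 0], [0, 0, 0], [0, 0, 0], [0, 0, 0]], turn=[0, 0, 0, 0, 0], claw=0.55)

```text
time_s: 28.35
position: [0.4561, -0.0872, 0.02]
tcp_rot: [-2.037, -2.392, 0.0]
contact_force: [0.2, -0.4, -0.3]
gripper_width: 0.0472
gripper_force: 0.0
```

Call:
move_arm(delta_pos=[[0, 0, 20], [0, 0, 40], [0, 0, 45], [0, 0, 45], [0, 0, 45], [0, -45, 0], [0, -45, 0], [0, -45, 0], [0, 0, 0], [0, 0, 0]], turn=[0, 0, 0, 0, 0, 0, 0, 0, 0, 0])

```text
time_s: 29.35
position: [0.4559, -0.2228, 0.2147]
tcp_rot: [-2.039, -2.389, 0.0]
contact_force: [0.3, 0.1, 0.1]
gripper_width: 0.0473
gripper_force: 0.0
```

Run:
```python
from h import *
from station import vision
a=[]
d=vision.read_camera("scene"); i=d["color"][100:400,140:500,::-1]
e=vision.read_camera("top"); j=e["color"][160:345,140:530,::-1]
cv2.imwrite("pics/end.png",np.vstack([cv2.resize(j,(640,300),interpolation=2),cv2.resize(i,(640,300),interpolation=2)]))
```

```text
(no output)
```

View pics/end.png

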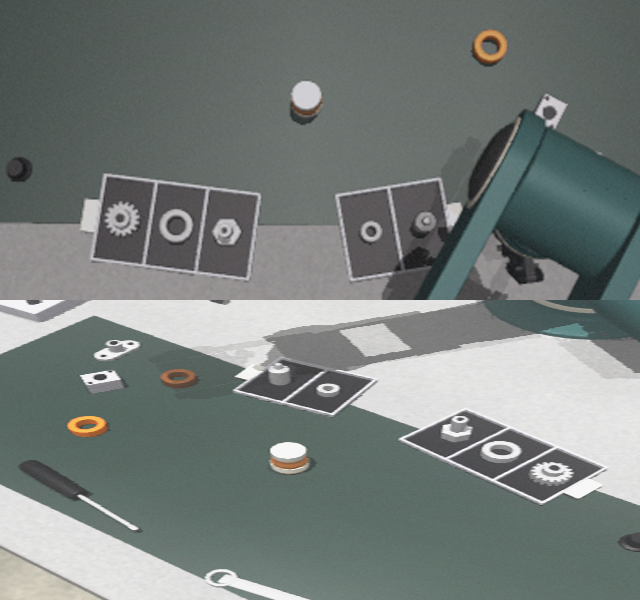

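All five parts stand upright in their pockets: gear (122,218), large ring (176,226) and hex (227,233) in tray3, small ring (371,231) and nozzle (424,222) in tray2. The block and flange have not moved, and the arm is clear.

```bash
python3 -c "
from station import order; print(order.hand_in())"
```

```text
the job is handed in; nothing more can be done
None
```

Both kits are made up and the job is handed in at about 29 s; the last pictures show all five parts upright in the right pockets and the valve block and flange where they were, but the hand-in gave back no verdict.

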